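Open the board holder to its 100 mm mark and hold it

TASK

A 100 mm wide circuit board is about to be set in the board holder. Squeeze in the lock button in the side of the holder's telescoping arm, draw the arm out until the face of its jaw stands at the second full-width line of the bar's scale (100 mm), and finish while still holding it there with the button squeezed in, ready to ease the jaw onto the board. Leave the board and the other things on the bench where they are.

Things in the scene. Friction and masses are not known exactly. Their poses are not given: they have to be found in the camera images.
- sliding_arm (a joint): opening of the holder in m: gap from the fixed jaw's face to the telescoping arm's jaw face, equal to the scale reading (0 closed, range 0 to 0.12, starts locked at 0.03 to 0.06). A spring pulls the arm shut (2.6 N at 0.03, 4 N at 0.10); sliding friction about 1 N. While the lock button is out its tooth stands between the bar's locking teeth (every 5 mm) and the arm cannot slide (holds some 50 N)
- lock_button (a joint): how far the lock button is squeezed in, in m (0 to 0.0025 = out, 0.005 = fully in, at its stop). Its spring takes 10 N to start and 12 N fully in. The lock is clear of the teeth from 0.0026 on and bites again when the button comes out
- grip_mid (a point): the middle of the telescoping arm at its lock button, 95 mm above the bench. The arm is a level aluminium sleeve, 34 wide, 28 high, 200 mm long with a black end cap, over a steel scale bar. y: along the bar, the way the arm draws out; x: level, across the arm to the button's side (the side away from the robot, within 0.5 rad); z up. 70 mm along y from the arm's jaw face
- button_face (a point): middle of the lock button's outer face when out: 24 mm from grip_mid along its x (19 mm when fully in). The button is black, 26 mm along the arm, 18 mm high, and stands 7 mm out of the sleeve; it moves straight in, along -x. Axes as grip_mid
- thumb_rest (a point): middle of the black rubber thumb rest on the sleeve's other side, right opposite the button: 19 mm from grip_mid along -x, 34 mm long, 22 mm high. The pinch across rest and button is 43 mm wide with the button out and 38 mm with it in, then centred on grip_mid. Axes as grip_mid
- moving_jaw (a point): middle of the face of the arm's jaw, a grooved aluminium strip 90 mm long across the arm, 14 mm thick, 26 mm tall, on the sleeve's inner end; its top is 135 mm above the bench. The sleeve's inner end, where the scale is read, lies in the plane of this face. Axes as grip_mid
- fixed_jaw (a point): middle of the face of the fixed jaw, a like strip on the holder's fixed head, 122 mm above the bench; the scale counts from this face. Axes as grip_mid. The holder is fixed to the bench: base 120 x 260 mm, 16 mm high, with a column under the fixed head
- mark (a point): the second full-width line on top of the 16 mm wide scale bar, 100 mm along y from the fixed jaw's face, 102 mm above the bench. Scale: short ticks every 5 mm, half-width ticks every 10 mm, thick full-width lines at 50 and 100 mm. At the start this line is hidden in the sleeve; it comes out at the sleeve's inner end as the arm is drawn out. Axes as grip_mid
- board_mid (a point): middle of the loose circuit board, 100 x 140 mm, parts up to 17 mm high, lying flat on the bench beyond the holder: leave it
- transformer_mid (a point): middle (33 mm up) of a small open-frame transformer, 56 x 56 mm, 72 mm high, standing on the bench: leave it
- capacitor_mid (a point): middle of a blue capacitor can, 35 mm in diameter, 55 mm high, standing on the bench: leave it
- screwdriver: a black-handled screwdriver, 180 mm long, lying on the bench beside the fixed head, its origin in its middle underneath: leave it

How it is judged:
By the outcome, as a careful person would: the job done as asked, in the order asked, and still so for the second after the job is handed in, while the arm keeps its last pose, push and grip.
It also fails if it takes over 32 s, if anything falls off the work surface, if the arm or the gripper's body presses on something with over 40 N, if the wrist force passes 120 N, or if a joint passes its speed limit or range.

ROBOT

A 6-joint arm with a two-finger parallel gripper is mounted at the origin on the work surface. World frame = base frame: x ahead of the robot, y to its left, z up, the work surface at z = 0. Lengths are in m, angles in degrees, forces in N, time in s.
With the tool pointing down it reaches from about 0.4 to 0.825 m from the base axis. Payload 7 kg.
Tool frame: the origin (TCP) lies at the very end of the fingers, on their centre line; the grasp point (between the pads) lies behind it (r.grasp_offset is the z of the grasp point in the tool frame, in m); z points along the fingers, y is the direction in which the jaws open and shut (so a half turn about z gives the same grasp; the last joint's range is limited). The gripper opens to 88 mm and grips with 3 to 60 N. Pads are 19 mm wide; open, the fingers measure 130 mm over their backs; the gripper's body (78 mm by 193 mm) begins 47 mm behind the grasp point.
Start: joints at [-52.019, 20.546, 0.682, 0, -70.136, -16.507], TCP at [0.247, -0.628, 0.227] pointing down, gripper open.
Joint ranges: [-176.03, 176.03], [-82.01, 121.73], [-58.28, 71.71], [-173.87, 95.51], [-174.79, -0.11], [-173.66, 173.66]. Speed limits (degrees/s): [136.94, 136.94, 172.46, 180, 180, 180].

INTERFACE

Orientations are given as [roll, pitch, yaw] about the fixed x, y, z axes, in that order (R = Rz(yaw) Ry(pitch) Rx(roll)).
In Python, from plant import r gives the robot as it stands. The module is installed in compiled form; this text tells all that it offers.
- The arm moves only by the tool servo_tool, never from a script. Its argument "targets" is a list of rows, each an object of numbers: "dx", "dy", "dz": the shift along the world's x, y, z in cm; "spin": the turn about the world's z in rad; "grip": the opening in per cent of the stroke, from 0 (shut) to 100 (fully open). A call has exactly 10 rows; each row is the pose to reach, as a shift and turn from the pose commanded when the call began; what a row does not reach only later rows make up. A row lasts 1/12 s, in which the tool goes at most 41.7 mm and 7.16 degrees, less where a joint would pass 70% of its speed; a pose out of reach is approached as far as the arm can. A call with a gripper value outside its range is refused whole. The fingers move at their own pace and stop on an object; "squeeze" is the grip in N (left out, the last holds). Time passes only in rows, so rows that repeat a pose let the fingers close, or fill a call up. It gives the time, the measured TCP pose, the force and the opening at its end, in the units of the state.
- r.get_state(): the state, without advancing time (a new reading comes with each control period).
- r.capture(name): name is "scene" or "top"; returns the picture (400x640x3 uint8, blue, green, red); there is no depth.
- r.get_calibration(name): a dict with "K" (3x3 intrinsics, pixels), "k1" (the pictures are not rectified: a ray, as slopes to the right and down, at radius r is drawn at 1 + k1 r^2 times it, then the intrinsics apply), "extrinsics" (4x4, takes a point from camera to world coordinates). Camera axes: x right, y down, z forward; pixel columns grow to the right and rows downward; lengths in m; the calibration is good to about 2 mm. A picture is of the moment at which its call begins. get_calibration takes no time and is no camera call.
- r.close_job(): hands the job in, once; it reports no verdict.
Trained networks look in the newest picture that a camera, given by its name, has taken for a name from the list of things; names that differ only in an ending like _2 or _b are one class to them, and where a whole thing is asked for, a point or a joint stands for the part that bears it (a point fixed in the world has none). Each returns a list of dicts, best first, with "p" (0 to 1); they miss things now and then, are a little off and sometimes report something else, mostly with a low value. They report only what shows in the picture. A call takes as long as a camera call.
- r.cut_out(name, camera): "mask" (400x640 bool, what is visible of it) and "extent" ([left, top, right, bottom] in pixels, round what is visible of it).
The state is a dict: "time_s": time; "joints": joint angles; "qd": joint speeds; "joint_torque": joint torques, N m; "tcp_pos": TCP position; "eef_rot": TCP orientation; "contact_force": force on the tool from outside, world axes, zero at the start; "moment": the same for the moment, N m; "gripper_width": finger opening in m.
Only numpy, scipy, OpenCV 4.12 (cv2) and the standard library are available. Lean on these libraries where they do the work, as an engineer would, in place of code of your own. Each camera call takes 0.05 s, during which the arm holds its last target. There are 200 camera calls.

## Working session

There is one attempt and no reset: what is moved stays moved. The work goes in short steps, Python scripts to look and compute and a tool call to move; the robot and the scene stay as the last step left them, time stands still between calls to the robot, and variables do not carry over. Pictures are saved under pics/ and viewed, about 8 in all and at most 12, crops included, and the job is handed in when it is done.

Besides the shell and the picture viewer there is one more tool, called after "Request:" in YAML: its name, and indented under it one key for each argument. servo_tool: Moves the arm, as the interface text tells. Its arguments: {"type":"object","properties":{"targets":{"type":"array"},"squeeze":{"type":"number"}},"required":["targets"]}

```bash
mkdir -p pics
cat > h.py <<'E'
import numpy as np, cv2
from plant import r
def ray(cam,u,v):
    c=r.get_calibration(cam);K=np.array(c["K"]);E=np.array(c["extrinsics"])
    d=np.array([(u-K[0,2])/K[0,0],(v-K[1,2])/K[1,1]]);s=d.copy()
    for _ in range(20): s=d/(1+c["k1"]*(s@s))
    return E[:3,3],E[:3,:3]@np.array([s[0],s[1],1])
def at(cam,u,v,z):
    o,d=ray(cam,u,v);return o+d*(z-o[2])/d[2]
def proj(cam,p):
    c=r.get_calibration(cam);K=np.array(c["K"]);E=np.array(c["extrinsics"])
    q=E[:3,:3].T@(np.array(p)-E[:3,3]);s=q[:2]/q[2];s=s*(1+c["k1"]*(s@s))
    return K[0,0]*s[0]+K[0,2],K[1,1]*s[1]+K[1,2]
E
python3 - <<'E'
from h import *
for c in ("scene","top"):
    cv2.imwrite(f"pics/{c}0.png",r.capture(c))
    k=r.get_calibration(c);print(c,np.round(k["K"],1).tolist(),k["k1"],np.round(k["extrinsics"],3).tolist())
print(r.get_state(),r.grasp_offset)
for c in ("scene","top"):
  for n in ("sliding_arm","lock_button","thumb_rest","moving_jaw","fixed_jaw"):
    for d in r.cut_out(n,c)[:1]:
        m=d["mask"];print(c,n,round(d["p"],2),d["extent"],np.argwhere(m).mean(0)[::-1].round(1),m.sum())
E
```

```text
scene [[397.1, 0.0, 324.0], [0.0, 397.1, 197.0], [0.0, 0.0, 1.0]] -0.05840206520288007 [[0.851, 0.334, -0.406, 0.954], [0.526, -0.522, 0.672, -0.643], [0.012, -0.785, -0.619, 0.674], [0.0, 0.0, 0.0, 1.0]]
top [[474.7, 0.0, 308.5], [0.0, 474.7, 192.8], [0.0, 0.0, 1.0]] -0.0989594251570783 [[0.003, -1.0, 0.025, 0.535], [-1.0, -0.003, 0.002, 0.006], [-0.002, -0.025, -1.0, 1.067], [0.0, 0.0, 0.0, 1.0]]
{'time_s': 0.1, 'joints': array([-5.20197553e+01,  2.05870266e+01,  6.41352203e-01, -1.63055381e-02,
       -7.01370319e+01, -1.65068952e+01]), 'qd': array([ 0.02424414, -0.14984582,  0.16389171,  0.06260821,  0.0045064 ,
        0.09227405]), 'joint_torque': array([-2.15416549e-03, -5.84163165e+01,  2.93753135e+01,  7.01555416e+00,
        1.01792993e-02, -6.19488196e-05]), 'tcp_pos': array([ 0.24691283, -0.62776668,  0.22574202]), 'eef_rot': array([ 1.79916347e+02, -8.80384662e-03, -1.58532195e+02]), 'contact_force': array([ 0.21086083,  0.14905483, -0.80138752]), 'moment': array([ 0.0042893 ,  0.02267942, -0.02467874]), 'gripper_width': 0.08726747792882203} -0.0188
scene sliding_arm 0.73 [271.4, 175.8, 314.2, 240.3] [297.3 210.4] 1337
scene thumb_rest 0.65 [263.4, 189.4, 277.6, 214.5] [269.1 200.7] 292
scene moving_jaw 0.89 [271.7, 176.3, 315.0, 241.3] [297.5 210.7] 1439
scene fixed_jaw 0.96 [258.3, 175.7, 326.9, 312.3] [295. 256.] 5868
top sliding_arm 0.31 [302.5, 132.8, 442.5, 236.2] [375.3 185.2] 6825
top thumb_rest 0.59 [298.3, 158.9, 406.2, 231.3] [353.8 197.8] 2170
top moving_jaw 0.76 [297.5, 160.6, 402.9, 234.4] [354.6 197.4] 2158
top fixed_jaw 0.77 [300.4, 134.8, 441.8, 235.2] [375.4 185.1] 6800
```

View pics/top0.png

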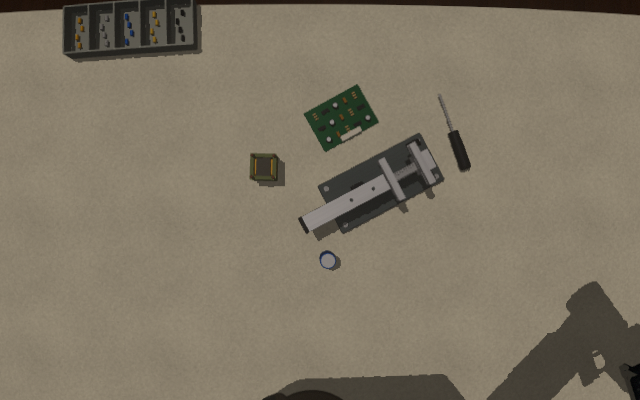

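View pics/scene0.png

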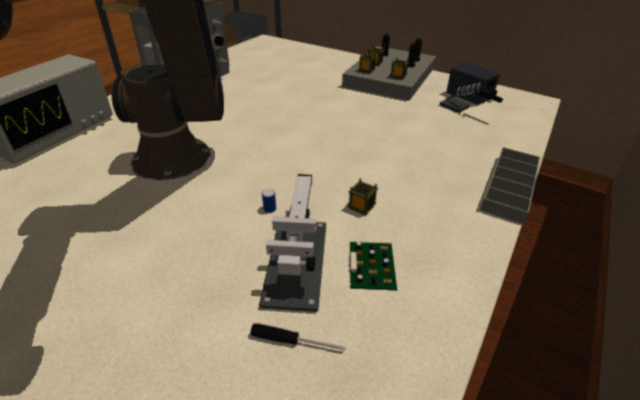

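Run:
```python
from h import *
im=cv2.imread("pics/top0.png")[120:270,240:450]
cv2.imwrite("pics/topc.png",cv2.resize(im,None,fx=3.8,fy=3.8,interpolation=cv2.INTER_CUBIC))
```

```text
(no output)
```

View pics/topc.png

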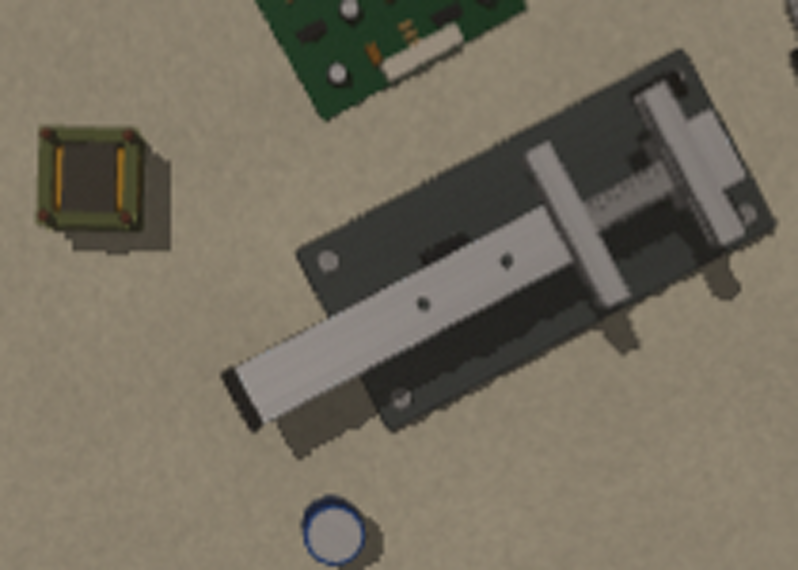

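Run:
```python
from h import *
def P(u,v,z): return at("top",(u+.5)/3.8-.5+240,(v+.5)/3.8-.5+120,z)
up=[P(233,372,.109),P(528,213,.109)]; lo=[P(266,423,.109),P(570,263,.109)]
for a,b in (up,lo): d=a-b;print("axis",np.degrees(np.arctan2(d[1],d[0])))
cap=(P(222,373,.109)+P(252,431,.109))/2;print("cap end",cap)
mj=[P(551,145,.135),P(631,293,.135)];fj=[P(635,92,.135),P(718,245,.135)]
for a,b in (mj,fj):
    d=a-b;print("jaw",np.degrees(np.arctan2(d[1],d[0])),np.linalg.norm(d),(a+b)/2)
print("button",P(445,248,.095),P(422,258,.104),P(466,238,.104))
d=up[0]-up[1];d/=np.linalg.norm(d);n=np.array([-d[1],d[0],0]);print("sleeve width",(lo[0]-up[0])@n)
M=(mj[0]+mj[1])/2;F=(fj[0]+fj[1])/2;print("gap",(M-F)@d,"cap-jaw",(cap-M)@d)
```

```text
axis 118.44759705553248
axis 117.8371453368682
cap end [0.49362074 0.0204604  0.109     ]
jaw 28.431317256546826 0.08727814013218906 [ 0.58994593 -0.1633118   0.135     ]
jaw 28.477061091872653 0.09056207118347794 [ 0.61645678 -0.20823137  0.135     ]
button [ 0.5763047  -0.09131563  0.095     ] [ 0.57053573 -0.07810204  0.104     ] [ 0.58131256 -0.10167355  0.104     ]
sleeve width 0.032115084382305745
gap 0.05212424493737315 cap-jaw 0.2074672568068689
```

Request:
servo_tool:
  targets:
    - {"dx": 1, "dy": 1.7, "dz": 0, "spin": -0.06, "grip": 100}
    - {"dx": 3, "dy": 5.1, "dz": 0, "spin": -0.15, "grip": 100}
    - {"dx": 5, "dy": 8.5, "dz": 0, "spin": -0.25, "grip": 100}
    - {"dx": 7, "dy": 11.9, "dz": 0, "spin": -0.35, "grip": 100}
    - {"dx": 9, "dy": 15.3, "dz": 0, "spin": -0.45, "grip": 100}
    - {"dx": 11, "dy": 18.7, "dz": 0, "spin": -0.55, "grip": 100}
    - {"dx": 13, "dy": 22.1, "dz": 0, "spin": -0.65, "grip": 100}
    - {"dx": 15, "dy": 25.5, "dz": 0, "spin": -0.75, "grip": 100}
    - {"dx": 17, "dy": 28.9, "dz": 0, "spin": -0.85, "grip": 100}
    - {"dx": 19, "dy": 32.3, "dz": 0, "spin": -0.95, "grip": 100}

```text
time_s: 1.43
tcp_pos: [0.4377, -0.3034, 0.227]
eef_rot: [180.0, 0.0, 146.8]
contact_force: [1.7, -0.1, 0.4]
gripper_width: 0.0875
```

Request:
servo_tool:
  targets:
    - {"dx": 2, "dy": 3.4, "dz": 0, "spin": -0.09, "grip": 100}
    - {"dx": 4, "dy": 6.8, "dz": 0, "spin": -0.18, "grip": 100}
    - {"dx": 6, "dy": 10.2, "dz": 0, "spin": -0.27, "grip": 100}
    - {"dx": 8, "dy": 13.6, "dz": 0, "spin": -0.36, "grip": 100}
    - {"dx": 10, "dy": 17, "dz": 0, "spin": -0.45, "grip": 100}
    - {"dx": 11.5, "dy": 19.6, "dz": 0, "spin": -0.502, "grip": 100}
    - {"dx": 12, "dy": 20.3, "dz": 0, "spin": -0.502, "grip": 100}
    - {"dx": 12, "dy": 20.3, "dz": 0, "spin": -0.502, "grip": 100}
    - {"dx": 12, "dy": 20.3, "dz": 0, "spin": -0.502, "grip": 100}
    - {"dx": 12, "dy": 20.3, "dz": 0, "spin": -0.502, "grip": 100}

```text
time_s: 2.27
tcp_pos: [0.5566, -0.1028, 0.2265]
eef_rot: [-180.0, -0.0, 118.3]
contact_force: [-0.5, 0.4, -0.3]
gripper_width: 0.0881
```

Run:
```python
from h import *
im=r.capture("scene");cv2.imwrite("pics/s1.png",cv2.resize(im[130:330,180:430],None,fx=3,fy=3,interpolation=cv2.INTER_CUBIC))
s=r.get_state();print({k:np.round(s[k],3) for k in s})
```

```text
{'time_s': np.float64(2.317), 'joints': array([ 9.32100e+00,  1.03270e+01, -1.33240e+01,  3.00000e-03,
       -6.63530e+01, -1.61076e+02]), 'qd': array([-0.448, -0.155, -0.093, -0.088,  0.081, -0.194]), 'joint_torque': array([ 5.2200e-01, -4.2900e+01,  2.8562e+01,  6.6710e+00, -4.9000e-02,
        1.2000e-02]), 'tcp_pos': array([ 0.557, -0.103,  0.227]), 'eef_rot': array([-1.79995e+02,  1.00000e-03,  1.18245e+02]), 'contact_force': array([0.402, 0.039, 0.287]), 'moment': array([-0.203,  0.013,  0.012]), 'gripper_width': np.float64(0.088)}
```

View pics/s1.png

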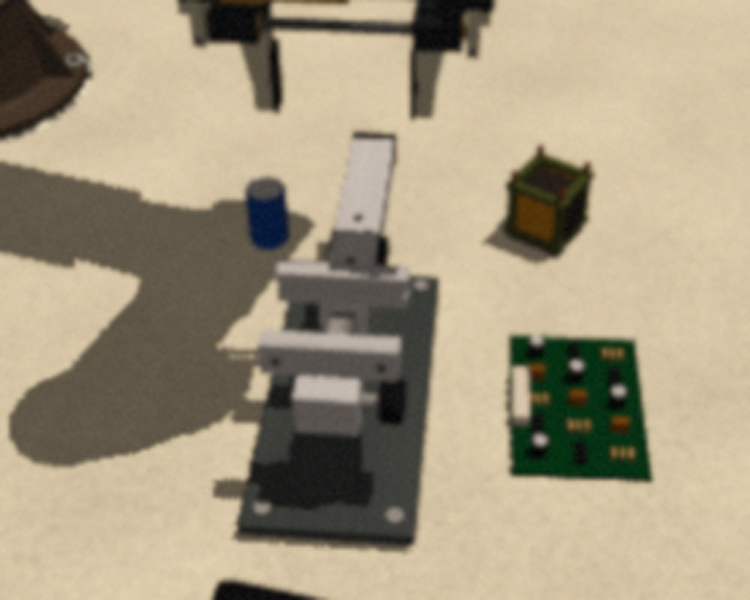

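Run:
```python
from h import *
def P(u,v,z): return at("scene",(u+.5)/3-.5+180,(v+.5)/3-.5+130,z).round(4)
print("cap",(P(355,133,.109)+P(396,135,.109))/2)
print("jaw face top",(P(278,273,.135)+P(407,278,.135))/2, "cf top cam .590 -.1633")
print("fixed back", (P(261,333,.135)+P(401,338,.135))/2)
print("button far/near",P(384,238,.1),P(382,264,.09))
a=np.radians(28.2);x=np.array([np.cos(a),np.sin(a),0]);y=np.array([-x[1],x[0],0])
g=np.array([.557,-.102,.095])
for n,p in dict(bf=g+.024*x,bend1=g+.024*x+.013*y,bend2=g+.024*x-.013*y,jl=g-.07*y-.045*x+[0,0,.04],jr=g-.07*y+.045*x+[0,0,.04]).items():
    q=proj("scene",p);print(n,((q[0]+.5-180)*3,(q[1]+.5-130)*3),)
```

```text
cap [0.495   0.02185 0.109  ]
jaw face top [ 0.59025 -0.1594   0.135  ] cf top cam .590 -.1633
fixed back [ 0.61715 -0.21045  0.135  ]
button far/near [ 0.5687 -0.0768  0.1   ] [ 0.5773 -0.0927  0.09  ]
bf (np.float64(384.84431545985285), np.float64(258.25913394927625))
bend1 (np.float64(386.46353377016555), np.float64(246.91101924865495))
bend2 (np.float64(383.18796832051527), np.float64(269.87065573191205))
jl (np.float64(272.8723404246584), np.float64(276.0968774123828))
jr (np.float64(405.44781577232334), np.float64(282.88187509228896))
```

Request:
servo_tool:
  targets:
    - {"dx": 0, "dy": 0.2, "dz": -1.5, "spin": 0, "grip": 100}
    - {"dx": 0, "dy": 0.2, "dz": -4, "spin": 0, "grip": 100}
    - {"dx": 0, "dy": 0.2, "dz": -6.5, "spin": 0, "grip": 100}
    - {"dx": 0, "dy": 0.2, "dz": -9, "spin": 0, "grip": 100}
    - {"dx": 0, "dy": 0.2, "dz": -11.5, "spin": 0, "grip": 100}
    - {"dx": 0, "dy": 0.2, "dz": -13.5, "spin": 0, "grip": 100}
    - {"dx": 0, "dy": 0.2, "dz": -14.7, "spin": 0, "grip": 100}
    - {"dx": 0, "dy": 0.2, "dz": -15.1, "spin": 0, "grip": 100}
    - {"dx": 0, "dy": 0.2, "dz": -15.1, "spin": 0, "grip": 100}
    - {"dx": 0, "dy": 0.2, "dz": -15.1, "spin": 0, "grip": 100}

```text
time_s: 3.15
tcp_pos: [0.5574, -0.1008, 0.0763]
eef_rot: [180.0, 0.0, 118.2]
contact_force: [0.1, 0.0, -0.1]
gripper_width: 0.0878
```

Run:
```python
from h import *
a=cv2.resize(r.capture("scene")[170:270,230:350],None,fx=5,fy=5,interpolation=cv2.INTER_CUBIC)
cv2.imwrite("pics/s2.png",a)
```

```text
(no output)
```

View pics/s2.png

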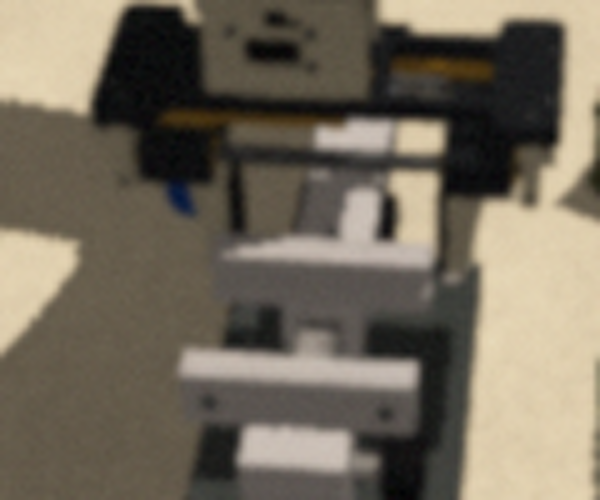

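Request:
servo_tool:
  targets:
    - {"grip": 70}
    - {"grip": 60}
    - {"grip": 54}
    - {"grip": 50}
    - {"grip": 46}
    - {"grip": 43}
    - {"grip": 40}
    - {"grip": 36}
    - {"grip": 30}
    - {"grip": 30}
  squeeze: 26

```text
validation failed for argument at $.ta...
```

Request:
servo_tool:
  targets:
    - {"dx": 0, "dy": 0, "dz": 0, "spin": 0, "grip": 70}
    - {"dx": 0, "dy": 0, "dz": 0, "spin": 0, "grip": 60}
    - {"dx": 0, "dy": 0, "dz": 0, "spin": 0, "grip": 54}
    - {"dx": 0, "dy": 0, "dz": 0, "spin": 0, "grip": 50}
    - {"dx": 0, "dy": 0, "dz": 0, "spin": 0, "grip": 46}
    - {"dx": 0, "dy": 0, "dz": 0, "spin": 0, "grip": 43}
    - {"dx": 0, "dy": 0, "dz": 0, "spin": 0, "grip": 40}
    - {"dx": 0, "dy": 0, "dz": 0, "spin": 0, "grip": 36}
    - {"dx": 0, "dy": 0, "dz": 0, "spin": 0, "grip": 30}
    - {"dx": 0, "dy": 0, "dz": 0, "spin": 0, "grip": 30}
  squeeze: 26

```text
time_s: 4.03
tcp_pos: [0.558, -0.1002, 0.0759]
eef_rot: [179.9, 0.0, 118.3]
contact_force: [3.8, -1.2, -0.0]
gripper_width: 0.0377
```

Request:
servo_tool:
  targets:
    - {"dx": -0.1, "dy": 0.18, "dz": 0, "spin": 0, "grip": 30}
    - {"dx": -0.3, "dy": 0.56, "dz": 0, "spin": 0, "grip": 30}
    - {"dx": -0.55, "dy": 1.02, "dz": 0, "spin": 0, "grip": 30}
    - {"dx": -0.8, "dy": 1.49, "dz": 0, "spin": 0, "grip": 30}
    - {"dx": -1.05, "dy": 1.96, "dz": 0, "spin": 0, "grip": 30}
    - {"dx": -1.3, "dy": 2.42, "dz": 0, "spin": 0, "grip": 30}
    - {"dx": -1.55, "dy": 2.89, "dz": 0, "spin": 0, "grip": 30}
    - {"dx": -1.8, "dy": 3.35, "dz": 0, "spin": 0, "grip": 30}
    - {"dx": -1.89, "dy": 3.52, "dz": 0, "spin": 0, "grip": 30}
    - {"dx": -1.89, "dy": 3.52, "dz": 0, "spin": 0, "grip": 30}

```text
time_s: 4.87
tcp_pos: [0.539, -0.0645, 0.0759]
eef_rot: [179.9, 0.0, 118.3]
contact_force: [4.6, -1.9, -0.8]
gripper_width: 0.0382
```

Run:
```python
from h import *
s=r.get_state();print(s["tcp_pos"],s["contact_force"],s["gripper_width"])
a=np.mean([r.capture("scene").astype(float) for _ in range(6)],0).astype(np.uint8);cv2.imwrite("pics/s3full.png",a)
t=np.mean([r.capture("top").astype(float) for _ in range(6)],0).astype(np.uint8);cv2.imwrite("pics/t3full.png",t)
A=cv2.resize(a[200:265,245:345],None,fx=8,fy=8,interpolation=cv2.INTER_CUBIC)[:400]
B=cv2.resize(t[125:200,350:450],None,fx=8,fy=8,interpolation=cv2.INTER_CUBIC)
cv2.imwrite("pics/s3.png",cv2.resize(a[195:270,245:345],None,fx=8,fy=8,interpolation=cv2.INTER_CUBIC));cv2.imwrite("pics/t3.png",B)
```

```text
[ 0.53901726 -0.06452835  0.07588103] [ 4.62389933 -1.87112714 -0.81966814] 0.03818512669713491
```

View pics/s3.png

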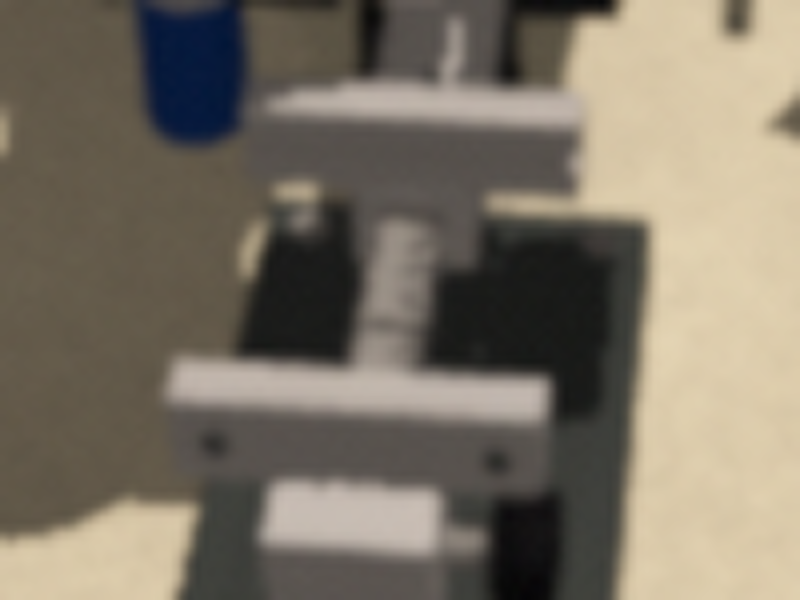

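View pics/t3.png

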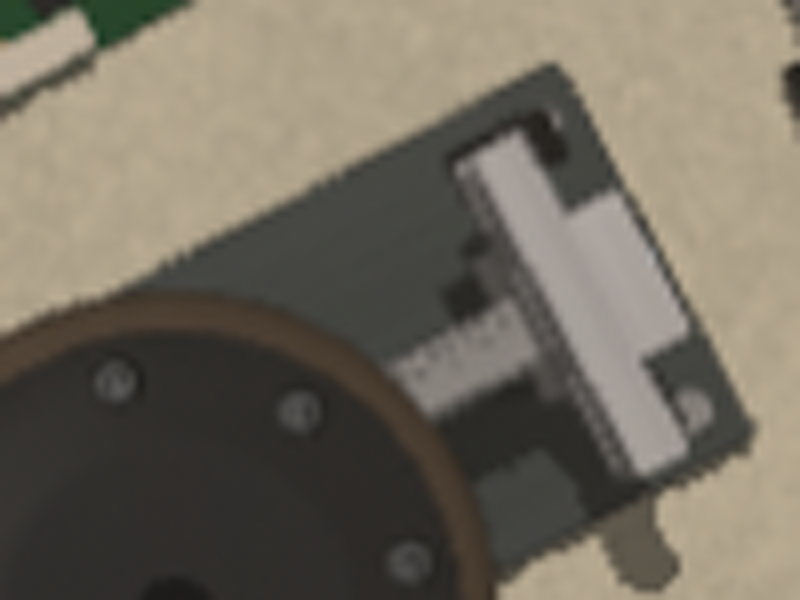

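Run:
```python
from h import *
def S(u,v,z): return at("scene",(u+.5)/8-.5+245,(v+.5)/8-.5+195,z)
def T(u,v,z): return at("top",(u+.5)/8-.5+350,(v+.5)/8-.5+125,z)
a=np.radians(118.25);d=np.array([np.cos(a),np.sin(a),0])
L=S(390,325,.102)@d
print("end-50line",S(408,215,.102)@d-L)
F=(S(180,357,.135)+S(552,377,.135))@d/2
M=(S(258,118,.135)+S(580,127,.135))@d/2
print("scene jaw gap",M-F,"50line-F",L-F)
Ft=(T(460,165,.135)+T(620,470,.135))@d/2;Ft2=(T(478,157,.135)+T(632,472,.135))@d/2
print("top F",Ft,Ft2,"scene F",F, "scene 50",L)
for p in (S(258,118,.135),S(580,127,.135),S(180,357,.135),S(552,377,.135)):print(p.round(4))
# intensity profile along bar axis, scene and top
g=cv2.cvtColor(cv2.imread("pics/s3full.png"),cv2.COLOR_BGR2GRAY).astype(np.float32)
t=cv2.cvtColor(cv2.imread("pics/t3full.png"),cv2.COLOR_BGR2GRAY).astype(np.float32)
x=np.array([d[1],-d[0],0]);c=(S(355+35,325,.102)) 
for off in (-5,-3,0,3,5):
    row=[]
    for k in range(-30,60,2):
        p=c+x*off/1000+d*k/1000;p[2]=.102
        u,v=proj("scene",p);row.append(int(cv2.getRectSubPix(g,(1,1),(u,v))[0,0]))
    print(off,row)
```

```text
end-50line 0.04280896261757672
scene jaw gap 0.09170308153852247 50line-F 0.04909226363859509
top F -0.47389132528804456 -0.47756025111448946 scene F -0.4745827768450251 scene 50 -0.42549051320643
[ 0.538  -0.1471  0.135 ]
[ 0.6114 -0.1046  0.135 ]
[ 0.5763 -0.229   0.135 ]
[ 0.6556 -0.1865  0.135 ]
-5 [157, 173, 180, 183, 183, 180, 171, 160, 149, 143, 140, 137, 134, 126, 118, 111, 118, 126, 133, 135, 136, 135, 136, 138, 140, 139, 137, 136, 134, 133, 133, 135, 136, 133, 126, 112, 97, 83, 83, 84, 87, 87, 87, 85, 83]
-3 [156, 173, 180, 183, 183, 181, 173, 163, 153, 148, 146, 144, 141, 130, 119, 110, 118, 130, 140, 143, 144, 144, 144, 144, 144, 144, 143, 143, 143, 142, 142, 142, 143, 140, 133, 116, 100, 84, 83, 84, 87, 88, 87, 84, 83]
0 [155, 173, 180, 183, 184, 181, 172, 161, 149, 143, 141, 139, 138, 128, 117, 111, 118, 129, 137, 139, 138, 138, 138, 139, 137, 136, 134, 137, 139, 137, 137, 137, 139, 135, 128, 110, 95, 82, 83, 85, 88, 89, 88, 85, 84]
3 [155, 173, 179, 182, 183, 181, 169, 155, 140, 132, 128, 126, 126, 120, 112, 111, 118, 127, 126, 123, 120, 124, 127, 132, 127, 123, 119, 124, 126, 123, 121, 119, 124, 121, 114, 100, 89, 82, 82, 85, 87, 87, 86, 85, 84]
5 [153, 171, 178, 182, 183, 179, 164, 146, 129, 122, 117, 112, 112, 107, 100, 104, 111, 119, 116, 114, 113, 117, 121, 124, 121, 117, 113, 116, 119, 117, 114, 110, 111, 109, 103, 91, 82, 79, 81, 85, 86, 86, 86, 85, 84]
```

Request:
servo_tool:
  targets:
    - {"dx": -0.05, "dy": 0.1, "dz": 0, "spin": 0, "grip": 30}
    - {"dx": -0.15, "dy": 0.28, "dz": 0, "spin": 0, "grip": 30}
    - {"dx": -0.25, "dy": 0.47, "dz": 0, "spin": 0, "grip": 30}
    - {"dx": -0.35, "dy": 0.66, "dz": 0, "spin": 0, "grip": 30}
    - {"dx": -0.42, "dy": 0.79, "dz": 0, "spin": 0, "grip": 30}
    - {"dx": -0.45, "dy": 0.85, "dz": 0, "spin": 0, "grip": 30}
    - {"dx": -0.45, "dy": 0.85, "dz": 0, "spin": 0, "grip": 30}
    - {"dx": -0.45, "dy": 0.85, "dz": 0, "spin": 0, "grip": 30}
    - {"dx": -0.45, "dy": 0.85, "dz": 0, "spin": 0, "grip": 30}
    - {"dx": -0.45, "dy": 0.85, "dz": 0, "spin": 0, "grip": 30}

```text
time_s: 6.3
tcp_pos: [0.5347, -0.0564, 0.0759]
eef_rot: [179.9, 0.0, 118.3]
contact_force: [5.5, -0.1, -0.7]
gripper_width: 0.038
```

Run:
```python
from h import *
s=r.get_state();print(s["tcp_pos"],s["contact_force"],s["gripper_width"])
a=np.mean([r.capture("scene").astype(float) for _ in range(8)],0);cv2.imwrite("pics/s4full.png",a.astype(np.uint8))
cv2.imwrite("pics/s4.png",cv2.resize(a[190:265,245:345].astype(np.uint8),None,fx=8,fy=8,interpolation=cv2.INTER_CUBIC))
g=cv2.cvtColor(a.astype(np.uint8),cv2.COLOR_BGR2GRAY).astype(np.float32)
an=np.radians(118.25);d=np.array([np.cos(an),np.sin(an),0]);x=np.array([d[1],-d[0],0])
c=at("scene",(390.5)/8-.5+245,(325.5)/8-.5+195,.102)
for off in (-5,-3,0,3,5):
    row=[]
    for k in range(-4,66,2):
        u,v=proj("scene",c+x*off/1000+d*k/1000);row.append(int(cv2.getRectSubPix(g,(1,1),(u,v))[0,0]))
    print(off,row)
```

```text
[ 0.5347062  -0.05642608  0.07588493] [ 5.51241047 -0.09147701 -0.7103733 ] 0.03798964742469212
-5 [124, 116, 109, 117, 125, 133, 133, 134, 134, 136, 138, 139, 138, 135, 133, 132, 132, 132, 134, 137, 137, 136, 134, 132, 129, 118, 104, 86, 78, 74, 80, 84, 86, 86, 86]
-3 [129, 118, 110, 118, 129, 139, 142, 143, 143, 143, 144, 143, 142, 141, 141, 142, 142, 142, 142, 143, 144, 143, 142, 140, 137, 122, 106, 85, 76, 72, 79, 83, 85, 85, 85]
0 [127, 116, 111, 118, 130, 137, 138, 137, 137, 138, 140, 136, 134, 133, 137, 138, 137, 136, 136, 138, 139, 139, 139, 137, 135, 122, 106, 85, 76, 74, 80, 84, 86, 86, 85]
3 [120, 111, 110, 117, 127, 125, 122, 120, 123, 127, 131, 126, 123, 120, 123, 125, 122, 120, 118, 123, 124, 123, 125, 127, 129, 118, 101, 82, 73, 75, 79, 84, 85, 86, 85]
5 [107, 99, 104, 111, 120, 116, 113, 113, 117, 121, 124, 120, 116, 112, 116, 119, 116, 113, 110, 111, 111, 111, 116, 120, 122, 110, 93, 77, 70, 74, 79, 83, 85, 86, 85]
```

View pics/s4.png

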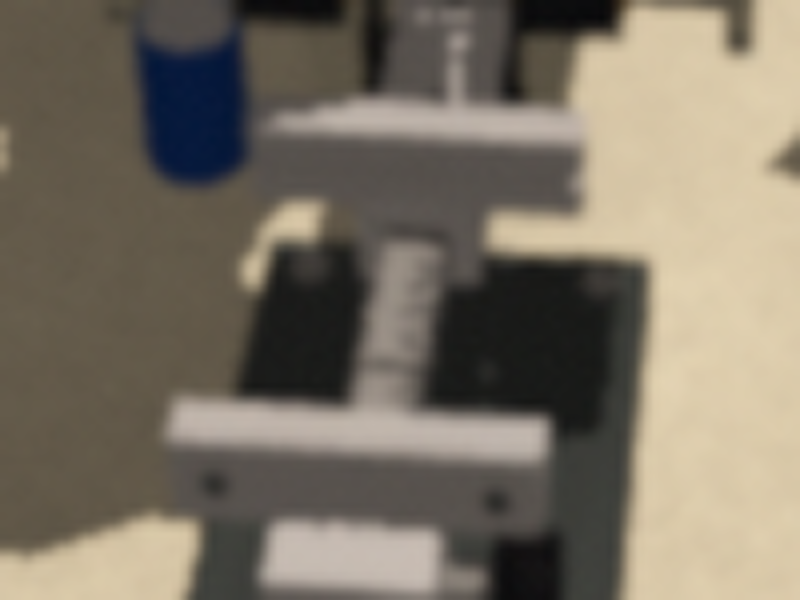

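Run:
```python
from h import *
from scipy.optimize import least_squares
from scipy.ndimage import gaussian_filter1d
an=np.radians(118.25);d=np.array([np.cos(an),np.sin(an),0]);x=np.array([d[1],-d[0],0])
c=at("scene",(390.5)/8-.5+245,(325.5)/8-.5+195,.102)
ks=np.arange(-5,62,.5);fine=np.arange(-20,80,.1)
def prof(f):
    g=cv2.cvtColor(cv2.imread(f),cv2.COLOR_BGR2GRAY).astype(np.float32)
    return np.array([np.mean([cv2.getRectSubPix(g,(1,1),proj("scene",c+x*o/1000+d*k/1000))[0,0] for o in (-4,-3,-2,-1)]) for k in ks])
p3,p4=prof("pics/s3full.png"),prof("pics/s4full.png")
def model(e,b,s,sh,dk,w,sig,l0,pitch):
    sg=lambda t:1/(1+np.exp(-t/.1))
    y=b+(s-b)*sg(fine-e)+0*fine
    for l in (l0,l0+pitch): y=y-(b-dk)*sg(fine-l+w/2)*sg(l+w/2-fine)*sg(e-fine)
    y=y-sh*np.exp(-np.maximum(fine-e,0)/3)*sg(fine-e)
    return np.interp(ks,fine,gaussian_filter1d(y,sig/.1))
def res(q,pitch):
    e3,e4,b,s,sh,w,sig,l0=q
    m=ks>-2
    return np.r_[(model(e3,b,s,sh,40,w,sig,l0,pitch)-p3)[m],(model(e4,b,s,sh,40,w,sig,l0,pitch)-p4)[m]]
for pitch in (49,49.5,50,50.5,51):
    f=least_squares(res,[40.4,49.8,142,86,5,2,2.5,0],args=(pitch,));print(pitch,f.cost.round(1),f.x.round(2),"reading4",100+f.x[1]-f.x[-1]-pitch)
```

```text
49 234.0 [ 40.93  50.74 142.3   86.65  26.34   2.08   2.72   0.31] reading4 101.42790339853391
49.5 204.9 [4.0900e+01 5.0780e+01 1.4232e+02 8.6630e+01 2.5420e+01 2.1800e+00
 2.8300e+00 1.0000e-01] reading4 101.17848421394947
50 214.0 [ 40.94  50.88 142.33  86.81  27.08   2.31   2.95  -0.18] reading4 101.06591279647296
50.5 257.9 [ 40.98  51.07 142.35  87.    28.87   2.46   3.08  -0.5 ] reading4 101.06180952810237
51 409.6 [4.1260e+01 4.8060e+01 1.4228e+02 8.6310e+01 3.7360e+01 2.1600e+00
 2.8000e+00 9.0000e-02] reading4 96.96490499340774<stdin>:12: RuntimeWarning: overflow encountered in exp
```

Run:
```python
from h import *
s=r.get_state();print(s["time_s"],s["tcp_pos"],s["gripper_width"],s["contact_force"]);r.close_job()
```

```text
6.7 [ 0.53473174 -0.05641746  0.07588679] 0.037990666189890575 [ 5.04743437  0.153606   -1.54379782]
the job is handed in; nothing more can be done
```

I squeezed the lock button in, drew the arm out about 50 mm to the 100 mm line, and handed the job in at 6.7 s while still holding it there. I never went near the board, the transformer, the capacitor or the screwdriver.

- **Button:** the pinch width read 38.0 mm at hand-in, which matches the button fully in. The grip was set to 26 N, against the 12 N the button spring needs.
- **Opening:** two checks differ by about 1.5 mm. Arm travel from an assumed 50 mm start (my first two views gave 52 and 58 mm) gives about 99.6 mm. A line fit in the scene picture gives about 101 mm. The picture shows the 100 mm line just at the sleeve's inner end.
- **Forces:** the last reading was about 5 N at the wrist, and the tool was still.

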